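# Fish the long spoon out of the utensil box

### The job

Slide the dark lid of the white utensil box fully open to its end stop. The slotted spoon inside is longer than the opening, so take it by its black handle, tilt it handle end up and draw it out slantwise through the opening. Finish holding the spoon still in the gripper, above the box and clear of it, with both ends of the spoon at least a hand's breadth (8 cm) higher than the lid; leave the lid open, and the things standing around where they are.

Things in the scene. Friction and masses are not known exactly. Their poses are not given: they have to be found in the camera images.
- utensil_box: fixed white wooden box, outside 132 (its x) by 342 (its y) mm; origin under its centre on the worktop. Walls and floor 6 mm: inside 120 by 330 mm, floor at z = 6, end walls to z = 60, long walls to z = 71 mm, but scooped down to z = 36 mm between y = -20 and +125 mm for the hand. At yaw 0 its x points away from the robot, its y to the robot's left; it stands turned by up to 0.3 rad
- cover_edge (a point): middle of the lower edge of the box's fixed wooden cover, at box x = 0, y = -25, z = 60 mm. The cover (5 mm thick) roofs the box from here to its -y end; from here to the +y end wall (y = +165 mm) is the 190 mm long opening, full inside width, that the lid closes
- box_lid (a joint): sliding lid (dark wood, 122 by 196 mm, 4 mm thick, underside at z = 66 mm, passing above the fixed cover): travel in m along the box's -y; 0 = shut, 0.196 = fully open at the end stop; starts at 0 to 0.04. About 1.5 N of friction; stays where it is left
- lid_grip (a point): middle of the lid's light wooden grip bar: 60 mm long along the box's x, 14 mm thick along its y, standing from 70 mm to 101 mm above the worktop; this point is at 88 mm
- spoon: loose slotted spoon, 300 mm long, about 80 g, flat on the box floor, bowl under the fixed cover; origin at its underside, halfway along; x runs from black handle (end x = -150 mm) to steel bowl (tip x = +150), z up. Handle 24 mm wide, z = 1 to 21, x = -150 to -25; neck 10 wide, top z = 22; bowl 66 wide, 18 high, from x = 57. Heavier towards the bowl
- handle_end (a point): centre of the end of the spoon's handle
- head_tip (a point): centre of the tip of the spoon's bowl
- mug: white mug, 80 by 113 by 91 mm, loose bystander right of the box; origin under its centre
- tin: flat tin, 86 mm across, 40 mm high, loose bystander left of the box; origin under its centre
- garlic: garlic bulb, 56 mm, loose bystander left of and beyond the box; origin under its centre
- onion: red onion, 64 by 67 by 71 mm, loose bystander behind the box; origin under its centre
- spice_jar: spice jar with red cap, 45 mm across, 106 mm high, loose bystander behind the box; origin under its centre

How it is judged:
By the outcome, as a careful person would: the job done as asked, in the order asked, and still so for the second after the job is handed in, while the arm keeps its last pose, push and grip.
It also fails if it takes over 51 s, if anything falls off the work surface, if the arm or the gripper's body presses on something with over 40 N, if the wrist force passes 120 N, or if a joint passes its speed limit or range.

### The arm

A 6-joint arm with a two-finger parallel gripper is mounted at the origin on a cart in front of the work surface, level with it; the furniture and walls round the work are solid. World frame = base frame: x ahead of the robot, y to its left, z up, the work surface at z = 0. Lengths are in m, angles in degrees, forces in N, time in s.
With the tool pointing down it reaches from about 0.35 to 0.875 m from the base axis. Payload 4.2 kg.
Tool frame: the origin (TCP) lies midway between the tips of the shut fingers; the grasp point (between the pads) lies 19 mm behind it; z points along the fingers, y is the line along which they close (so a half turn about z gives the same grasp; the last joint's range is limited). The gripper opens to 87 mm and grips with 3 to 60 N. Pads are 19 mm wide; open, the fingers measure 117 mm over their backs; the gripper's body (75 mm by 190 mm) begins 51 mm behind the grasp point.
Start: joints at [91.765, 22.042, 0.453, 0, -68.411, -14.817], TCP at [0.141, 0.609, 0.223] pointing down, gripper open.
Joint ranges: [-179.83, 179.83], [-69.29, 118.12], [-61.27, 80.66], [-181.25, 117.63], [-171.15, -9.14], [-177.46, 177.46]. Speed limits (degrees/s): [159.86, 159.86, 180, 180, 180, 180].

### API

Orientations are given as a 3x3 rotation matrix whose columns are the frame's x, y, z axes.
In Python, from station import r, cams gives the robot as it stands.
- The arm moves only by the tool play_rows, never from a script. Its argument "commands" is text: rows parted by semicolons, each of 6 numbers parted by spaces: the shift along the world's x, y, z normalised to -1 to 1, where 1 is 30 mm, then the turn, a rotation vector about the world's x, y, z normalised to -1 to 1, where 1 is 0.15 rad. A call has 1 to 20 rows; each row shifts and turns the commanded pose from where the row before left it; what a row does not reach is not made up. A row lasts 1/10 s, in which the tool goes at most 50 mm and 8.59 degrees, less where a joint would pass 70% of its speed; a pose out of reach is approached as far as the arm can. A call with a number of a shift or a turn outside -1 to 1 is refused whole. A call with a gripper value outside its range is refused whole. "grip" is the finger opening in mm, from 0 to 87, set as the call begins (left out, the last holds). The fingers move at their own pace and stop on an object; the grip force is fixed at half the most. Time passes only in rows, so rows that do not move let the fingers close. It gives the time, the measured TCP pose, the force, the opening and the grip force at its end, in the units of the state.
- r.sense(): the state, without advancing time (a new reading comes with each control period).
- cams.capture(name): name is "side" or "top"; returns (picture, depth): 400x640x3 uint8, blue, green, red; 400x640 float32, m along the optical axis (not along the pixel's ray), 0 where there is no reading.
- cams.camera_info(name): a dict with "mtx" (3x3 intrinsics, pixels), "k1" (the pictures are not rectified: a ray, as slopes to the right and down, at radius r is drawn at 1 + k1 r^2 times it, then the intrinsics apply), "R" (3x3) and "t" (3): a world point X has camera coordinates R X + t. Camera axes: x right, y down, z forward; pixel columns grow to the right and rows downward; lengths in m; the calibration is good to about 2 mm. A picture is of the moment at which its call begins. camera_info takes no time and is no camera call.
- r.finish_job(): hands the job in; it is judged then, once.
The state is a dict: "time_s": time; "joints": joint angles; "joint_velocities": joint speeds; "effort": joint torques, N m; "tcp_pos": TCP position; "ee_rot": TCP orientation; "wrist_force": force on the tool from outside, world axes, zero at the start; "moment": the same for the moment, N m; "gripper_width": opening from 0.0 (shut) to 1.0 (fully open); "gripper_force": force on a finger pad.
Only numpy, scipy, OpenCV 4.12 (cv2) and the standard library are available. Lean on these libraries where they do the work, as an engineer would, in place of code of your own. Each camera call takes 0.05 s, during which the arm holds its last target. There are 200 camera calls.

## Working session

There is one attempt and no reset: what is moved stays moved. The work goes in short steps, Python scripts to look and compute and a tool call to move; the robot and the scene stay as the last step left them, time stands still between calls to the robot, and variables do not carry over. Pictures are saved under pics/ and viewed, at most 10 in all, crops included, and the job is handed in when it is done.

Besides the shell and the picture viewer there is one more tool, called after ">>>" as name(argument=value, ...) on one line, values as JSON. play_rows: Moves the arm, as the interface text tells. Scaled input: -1 to 1 covers 30 mm each way for a shift and 0.15 rad each way for a turn. Its arguments: {"type":"object","properties":{"commands":{"type":"string"},"grip":{"type":"number"}},"required":["commands"]}

```bash
mkdir -p pics; ls; cat > h.py <<'E'
import numpy as np, cv2
from station import r, cams
def cap(n, f):
    im,d=cams.capture(n); cv2.imwrite('pics/'+f,im); np.save('pics/'+f[:-4]+'.npy',d); return im,d
def cloud(n,d):
    c=cams.camera_info(n); K=np.array(c['mtx']); h,w=d.shape
    uv=np.stack(np.meshgrid(np.arange(w),np.arange(h)),-1).reshape(-1,1,2).astype(float)
    p=cv2.undistortPoints(uv,K,np.array([c['k1'],0,0,0.])).reshape(h,w,2)
    P=np.dstack([p*d[...,None],d]); 
    X=(P-np.array(c['t']).ravel())@np.array(c['R']); X[d==0]=np.nan
    return X
E
python3 - <<'E'
from h import *
for n in('top','side'):
    im,d=cap(n,n+'1.png'); c=cams.camera_info(n); print(n,-np.array(c['R']).T@np.array(c['t']).ravel(),c['k1'])
s=r.sense();print(s['ee_rot'],s['time_s'],s['gripper_width'])
E
```

```text
pics
top [ 0.45172562 -0.0148092   1.39196506] -0.06712888316931412
side [0.31914183 0.98474744 1.03603031] -0.05340064134170239
[[ 9.74129675e-01 -2.25989519e-01 -3.38220253e-04]
 [-2.25989743e-01 -9.74127709e-01 -1.96036394e-03]
 [ 1.13551984e-04  1.98608300e-03 -9.99998021e-01]] 0.1 1.0054125486295795
```

View pics/top1.png

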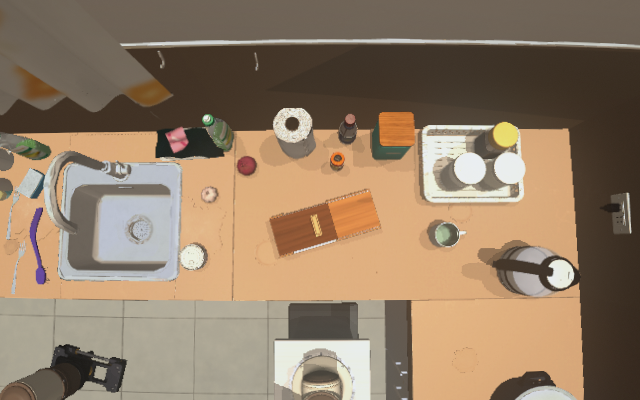

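View pics/side1.png

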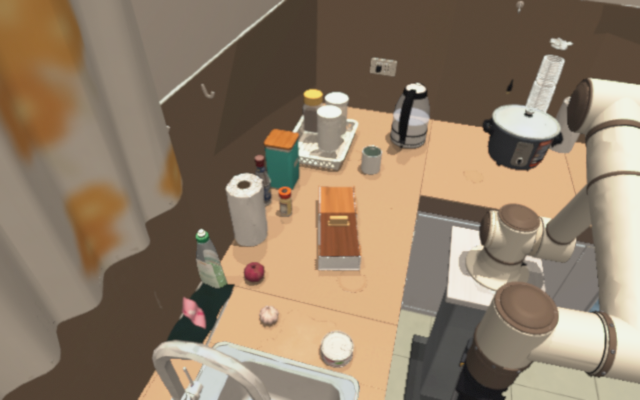

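The top view shows the box centred near (325,222), its dark lid on the left with the grip bar at (317,225), and the orange fixed cover on the right. The mug is at (443,234), the tin at (193,257), the garlic at (209,194), the onion at (247,165) and the jar at (337,158). The side view agrees. Next I fit the box from the depth picture.

```bash
python3 - <<'E'
from h import *
d=np.load('pics/top1.npy'); X=cloud('top',d)
sub=X[180:265,255:395]; im=cv2.imread('pics/top1.png')[180:265,255:395]
z=sub[...,2]
m=(z>.055)&(z<.08)
rc=cv2.minAreaRect((sub[m][:,:2]*1000).astype(np.float32)); print('roof',rc,np.percentile(z[m],[5,25,50,75,95]))
p=cv2.boxPoints(rc);print(p)
g=(z>.085)&(z<.12); print('grip',sub[g].mean(0),g.sum(),sub[g].min(0),sub[g].max(0),cv2.minAreaRect((sub[g][:,:2]*1000).astype(np.float32)))
# worktop level
print(np.nanmedian(X[200:280,400:420,2]))
# all heights>0.02 extents along the scene: list objects
for n,(u,v) in dict(mug=(443,234),tin=(193,257),garlic=(209,194),onion=(247,165),jar=(337,158),teal=(396,130),roll=(293,125)).items(): print(n,X[v,u].round(3))
cv2.imwrite('pics/crop1.png',cv2.resize(im,None,fx=5,fy=5,interpolation=2))
E
```

```text
roof ((535.5673217773438, -14.167373657226562), (132.05621337890625, 341.7442626953125), 15.999954223632812) [0.06118856 0.06483732 0.06752556 0.07017673 0.07338162]
[[ 424.9984   131.88573]
 [ 519.1957  -196.62001]
 [ 646.1362  -160.22047]
 [ 551.93896  168.28526]]
grip [0.52675188 0.01407547 0.09951532] 83 [0.49843302 0.00059144 0.08623769] [0.55549695 0.02585287 0.10752932] ((527.0845947265625, 14.345685958862305), (59.1583366394043, 13.68775463104248), 16.4679012298584)
-0.0004070868011183322
mug [ 0.499 -0.415  0.009]
tin [0.426 0.423 0.034]
garlic [0.635 0.372 0.044]
onion [0.73  0.243 0.059]
jar [ 0.742 -0.055  0.1  ]
teal [ 0.804 -0.23   0.202]
roll [0.838 0.083 0.147]
```

View pics/crop1.png

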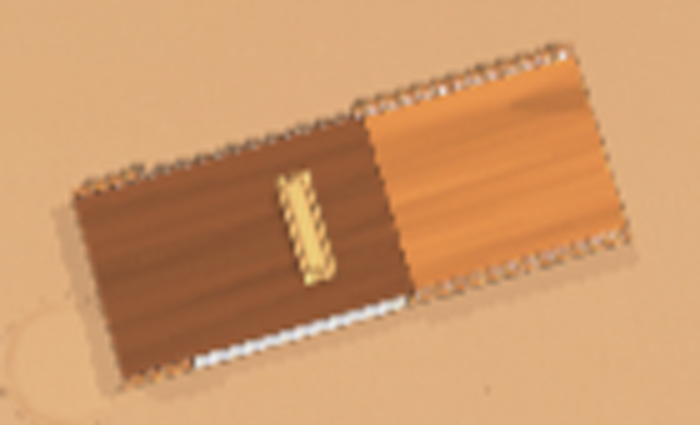

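Box fit: centre (0.5355, -0.0142), yaw 16.0°, and its footprint matches 132×342 mm. The grip bar is at box (0, 30) mm. I'll travel there at height with the fingers shut and the tool turned so that its y lies along the box x.

>>> play_rows(commands="0.6 -0.9 0 0 0 -0.354;0.6 -0.9 0 0 0 -0.354;0.6 -0.9 0 0 0 -0.354;0.6 -0.9 0 0 0 -0.354;0.6 -0.9 0 0 0 -0.354;0.6 -0.9 0 0 0 -0.354;0.6 -0.9 0 0 0 -0.354;0.6 -0.9 0 0 0 -0.354;0.6 -0.9 0 0 0 -0.354;0.6 -0.9 0 0 0 -0.354;0.6 -0.9 0 0 0 -0.354;0.6 -0.9 0 0 0 -0.354;0.6 -0.9 0 0 0 -0.354;0.6 -0.9 0 0 0 -0.354;0.6 -0.9 0 0 0 -0.354;0.6 -0.9 0 0 0 -0.354;0.6 -0.9 0 0 0 -0.354;0.6 -0.9 0 0 0 -0.354;0.6 -0.9 0 0 0 -0.354;0.6 -0.9 0 0 0 -0.354", grip=0)

```text
time_s: 2.1
tcp_pos: [0.5014, 0.0675, 0.2222]
ee_rot: [[0.275, -0.961, -0.001], [-0.961, -0.275, -0.0], [-0.0, 0.001, -1.0]]
wrist_force: [0.1, 0.6, 0.7]
gripper_width: 0.009
gripper_force: 0.0
```

>>> play_rows(commands="0.23 -0.15 -0.8 0 0 0;0.23 -0.15 -0.8 0 0 0;0 0 -0.8 0 0 0;0 0 -0.8 0 0 0;0 0 -0.8 0 0 0;0 0 -0.6 0 0 0;0 0 -0.15 0 0 0;0 0 0 0 0 0;0 0 0 0 0 0")

```text
time_s: 3.0
tcp_pos: [0.5156, 0.0601, 0.0809]
ee_rot: [[0.278, -0.961, 0.001], [-0.961, -0.278, 0.0], [0.0, -0.002, -1.0]]
wrist_force: [-0.7, -0.0, 0.2]
gripper_width: 0.007
gripper_force: 0.0
```

>>> play_rows(commands="0.11 -0.385 0 0 0 0;0.11 -0.385 0 0 0 0;0.11 -0.385 0 0 0 0;0.11 -0.385 0 0 0 0;0.11 -0.385 0 0 0 0;0.11 -0.385 0 0 0 0;0.11 -0.385 0 0 0 0;0.11 -0.385 0 0 0 0;0.11 -0.385 0 0 0 0;0.11 -0.385 0 0 0 0;0.11 -0.385 0 0 0 0;0.11 -0.385 0 0 0 0;0.11 -0.385 0 0 0 0;0.11 -0.385 0 0 0 0;0.11 -0.385 0 0 0 0")

```text
time_s: 4.5
tcp_pos: [0.5646, -0.1143, 0.0799]
ee_rot: [[0.277, -0.961, -0.0], [-0.961, -0.277, 0.0], [-0.0, 0.0, -1.0]]
wrist_force: [1.2, 1.8, 0.2]
gripper_width: 0.006
gripper_force: 1.0
```

Now slowly on to the end stop, watching the force.

>>> play_rows(commands="0.055 -0.19 0 0 0 0;0.055 -0.19 0 0 0 0;0.055 -0.19 0 0 0 0;0.055 -0.19 0 0 0 0;0 0 0 0 0 0")

```text
time_s: 5.0
tcp_pos: [0.5708, -0.137, 0.0799]
ee_rot: [[0.277, -0.961, -0.001], [-0.961, -0.277, -0.0], [0.0, 0.001, -1.0]]
wrist_force: [-0.3, 0.3, -0.0]
gripper_width: 0.007
gripper_force: 0.0
```

>>> play_rows(commands="0.03 -0.1 0 0 0 0;0.03 -0.1 0 0 0 0;0.03 -0.1 0 0 0 0;0.03 -0.1 0 0 0 0")

```text
time_s: 5.4
tcp_pos: [0.574, -0.1484, 0.0799]
ee_rot: [[0.277, -0.961, -0.001], [-0.961, -0.277, 0.0], [-0.0, 0.001, -1.0]]
wrist_force: [-1.7, 2.0, 0.0]
gripper_width: 0.008
gripper_force: 0.8
```

```bash
python3 - <<'E'
from h import *
im,d=cap('top','top2.png'); X=cloud('top',d)
s=r.sense();print(s['wrist_force'],s['tcp_pos'])
cv2.imwrite('pics/crop2.png',cv2.resize(im[180:265,255:395],None,fx=5,fy=5,interpolation=2))
E
```

```text
[-1.45619213  1.30840196  0.35644191] [ 0.57433437 -0.14875428  0.07984475]
```

View pics/crop2.png

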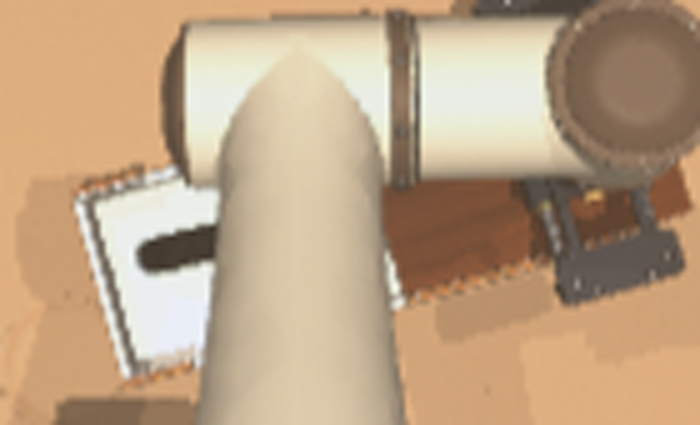

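The lid is nearly open: the white interior and the black handle end (crop about (145,255)) are visible. Force is still only friction, so I keep pushing.

>>> play_rows(commands="0.03 -0.1 0 0 0 0;0.03 -0.1 0 0 0 0;0.03 -0.1 0 0 0 0;0.03 -0.1 0 0 0 0")

```text
time_s: 5.85
tcp_pos: [0.5763, -0.1554, 0.0798]
ee_rot: [[0.276, -0.961, -0.004], [-0.961, -0.276, 0.008], [-0.008, 0.002, -1.0]]
wrist_force: [-7.6, 31.0, 11.8]
gripper_width: 0.003
gripper_force: 16.0
```

The end stop is reached, with the force jumping to 31 N. I back off, rise, and swing left to clear the view.

>>> play_rows(commands="-0.1 0.35 0 0 0 0;-0.1 0.35 0.3 0 0 0;-0.1 0.35 1 0 0 0;-0.1 0.5 1 0 0 0;-0.1 0.9 1 0 0 0;-0.15 1 0.5 0 0 0;-0.15 1 0 0 0 0;-0.15 1 0 0 0 0;-0.15 1 0 0 0 0;-0.15 1 0 0 0 0;-0.15 1 0 0 0 0;-0.15 1 0 0 0 0;-0.15 1 0 0 0 0;-0.15 1 0 0 0 0;-0.15 1 0 0 0 0;-0.15 1 0 0 0 0;-0.15 1 0 0 0 0;-0.15 1 0 0 0 0;-0.15 1 0 0 0 0;-0.15 1 0 0 0 0", grip=50)

```text
time_s: 7.85
tcp_pos: [0.496, 0.3646, 0.1951]
ee_rot: [[0.277, -0.961, 0.002], [-0.961, -0.277, 0.001], [-0.0, -0.002, -1.0]]
wrist_force: [-0.2, 0.8, -0.3]
gripper_width: 0.574
gripper_force: 0.0
```

```bash
python3 - <<'E'
from h import *
im,d=cap('top','top3.png'); X=cloud('top',d)
s=r.sense();print(s['tcp_pos'],s['wrist_force'],s['joints'],s['time_s'])
c,sn=np.cos(np.radians(16)),np.sin(np.radians(16)); o=np.array([.5355,-.0142])
R=X[...,:2]-o; bx=R[...,0]*c+R[...,1]*sn; by=-R[...,0]*sn+R[...,1]*c; z=X[...,2]
g=(z>.088)&(z<.12)&(abs(bx)<.06)&(by<-.1)&(by>-.25);print('grip by',by[g].mean(),g.sum())
dark=im.max(2)<90
m=dark&(abs(bx)<.058)&(by>-.02)&(by<.163)&(z<.05)&(z>.008)
pts=np.stack([bx[m],by[m]],1)*1000; print(m.sum(),np.percentile(z[m],[10,50,90]))
rc=cv2.minAreaRect(pts.astype(np.float32));print(rc);print(cv2.fitLine(pts.astype(np.float32),cv2.DIST_L2,0,.01,.01).ravel(),pts.min(0),pts.max(0))
for a in range(0,165,15):
    q=pts[abs(pts[:,1]-a)<8]
    if len(q):print(a,len(q),q[:,0].min(),q[:,0].max(),q[:,0].mean())
cv2.imwrite('pics/crop3.png',cv2.resize(im[180:265,255:395],None,fx=5,fy=5,interpolation=2))
E
```

```text
[0.49591053 0.36868343 0.19478962] [ 1.78521552  2.80810082 -0.31761673] [ 5.16440008e+01  2.23559580e+01 -3.19773662e+00  6.09402060e-02
 -6.41907123e+01 -3.53754062e+01] 7.9
grip by -0.16471938371396022 89
182 [0.01620116 0.02236968 0.02723469]
((12.145031929016113, 81.9200439453125), (117.63894653320312, 19.277856826782227), 86.8631820678711)
[4.4362005e-02 9.9901551e-01 1.2423083e+01 8.5942505e+01] [ 2.6528467  23.00387884] [ 23.83741265 140.63452898]
30 17 4.53386422286524 16.37837926608581 10.365057554108335
45 19 3.2462149884506295 17.827979522481193 10.566980644673816
60 26 2.677067208333399 19.819299916439547 11.0693184878211
75 25 3.390828651796067 21.318009133421892 12.347994903073584
90 28 2.65284670313368 22.2630732858207 12.436645671621816
105 28 3.778263192964409 22.715282350456615 13.271378805465428
120 27 4.954716585480672 23.493004140300012 14.01821145019362
135 23 5.914578768979002 23.837412648414922 14.553757767573092
```

View pics/crop3.png

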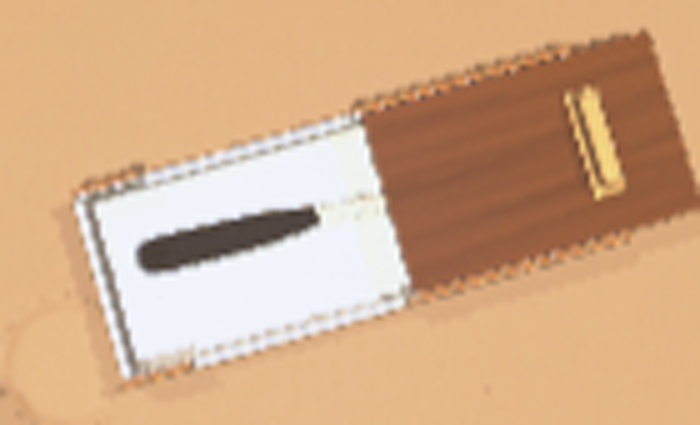

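The lid is fully open, with about 194 mm of travel. The handle runs from box (15,141) at crop (140,255) to about (9,20) at crop (320,212), yawed -2.5° relative to the box. I'll grasp at box (11,55), which is world (0.531, 0.042).

>>> play_rows(commands="0.1 -0.9 0 0 0 -0.1;0.1 -0.9 0 0 0 -0.1;0.1 -0.9 0 0 0 -0.1;0.1 -0.9 0 0 0 0;0.1 -0.9 0 0 0 0;0.1 -0.9 0 0 0 0;0.1 -0.9 0 0 0 0;0.1 -0.9 0 0 0 0;0.1 -0.9 -0.3 0 0 0;0.1 -0.9 -0.6 0 0 0;0.1 -0.9 -0.8 0 0 0;0.1 -0.9 -0.8 0 0 0;0 0 -0.5 0 0 0;0 0 0 0 0 0;0 0 0 0 0 0")

```text
time_s: 9.4
tcp_pos: [0.5325, 0.0393, 0.105]
ee_rot: [[0.234, -0.972, 0.002], [-0.972, -0.234, -0.0], [0.001, -0.002, -1.0]]
wrist_force: [-0.3, 0.2, 0.2]
gripper_width: 0.578
gripper_force: 0.0
```

>>> play_rows(commands="-0.05 0.08 -0.6 0 0 0;0 0 -0.6 0 0 0;0 0 -0.6 0 0 0;0 0 -0.6 0 0 0;0 0 -0.4 0 0 0;0 0 -0.25 0 0 0;0 0 -0.12 0 0 0;0 0 0 0 0 0;0 0 0 0 0 0")

```text
time_s: 10.3
tcp_pos: [0.5308, 0.0419, 0.0096]
ee_rot: [[0.234, -0.972, 0.001], [-0.972, -0.234, 0.0], [-0.0, -0.001, -1.0]]
wrist_force: [0.1, 1.0, 0.6]
gripper_width: 0.574
gripper_force: 0.0
```

>>> play_rows(commands="0 0 0 0 0 0;0 0 0 0 0 0;0 0 0 0 0 0;0 0 0 0 0 0;0 0 0 0 0 0;0 0 0 0 0 0;0 0 0 0 0 0;0 0 0 0 0 0", grip=0)

```text
time_s: 11.1
tcp_pos: [0.5303, 0.0417, 0.009]
ee_rot: [[0.234, -0.972, 0.0], [-0.972, -0.234, -0.0], [0.0, -0.0, -1.0]]
wrist_force: [-0.9, -0.3, 2.4]
gripper_width: 0.238
gripper_force: 30.0
```

```bash
cat > plan.py <<'E'
import numpy as np
def plan(P):
    s=np.array([-.2334,.9724]); out=[];prev=None
    for st,zt,th in P:
        t=np.radians(th); S=st+213*np.cos(t)-3*np.sin(t); Z=zt+213*np.sin(t)+3*np.cos(t)
        edge=zt+np.tan(t)*(-80-st)+22/np.cos(t); wall=zt+np.tan(t)*(104-st)
        tcp=np.array([.5303,.0417])+s*S/1000
        if prev:
            dS,dZ,dt=S-prev[0],Z-prev[1],t-prev[2]
            print(st,zt,th,'tcp',tcp.round(4),round(Z/1000,4),'edge %.0f wall %.0f'%(edge,wall),'units',np.r_[s*dS/30,dZ/30,np.array([.9724,.2334,0])*dt/.15].round(2))
        prev=S,Z,t
E
python3 -c "
from plan import *
plan([(-213,6,0),(-209,10,8),(-200,10,11),(-180,10,13),(-160,11,15.5),(-140,12,18),(-120,14,22),(-100,20,27),(-75,30,30),(-55,35,30)])"
```

```text
-209 10 8 tcp [0.5299 0.0432] 0.0426 edge 50 wall 54 units [-0.01  0.05  1.12  0.91  0.22  0.  ]
-200 10 11 tcp [0.5283 0.05  ] 0.0536 edge 56 wall 69 units [-0.05  0.23  0.37  0.34  0.08  0.  ]
-180 10 13 tcp [0.524  0.0678] 0.0608 edge 56 wall 76 units [-0.14  0.59  0.24  0.23  0.05  0.  ]
-160 11 15.5 tcp [0.5199 0.0849] 0.0708 edge 56 wall 84 units [-0.14  0.57  0.33  0.28  0.07  0.  ]
-140 12 18 tcp [0.5159 0.1016] 0.0807 edge 55 wall 91 units [-0.13  0.56  0.33  0.28  0.07  0.  ]
-120 14 22 tcp [0.5125 0.116 ] 0.0966 edge 54 wall 105 units [-0.11  0.48  0.53  0.45  0.11  0.  ]
-100 20 27 tcp [0.5097 0.1277] 0.1194 edge 55 wall 124 units [-0.09  0.39  0.76  0.57  0.14  0.  ]
-75 30 30 tcp [0.5051 0.1467] 0.1391 edge 53 wall 133 units [-0.15  0.63  0.66  0.34  0.08  0.  ]
-55 35 30 tcp [0.5004 0.1661] 0.1441 edge 46 wall 127 units [-0.16  0.65  0.17  0.    0.    0.  ]
```

Now the first tilt to 8°, in four rows.

>>> play_rows(commands="0 0.01 0.28 0.23 0.055 0;0 0.01 0.28 0.23 0.055 0;0 0.015 0.28 0.23 0.055 0;-0.01 0.015 0.28 0.22 0.055 0;0 0 0 0 0 0;0 0 0 0 0 0")

```text
time_s: 11.7
tcp_pos: [0.5297, 0.0429, 0.0422]
ee_rot: [[0.231, -0.972, -0.033], [-0.963, -0.233, 0.135], [-0.139, 0.001, -0.99]]
wrist_force: [0.3, -0.4, -0.8]
gripper_width: 0.237
gripper_force: 30.0
```

```bash
python3 - <<'E'
from h import *
im,d=cap('side','side2.png')
cv2.imwrite('pics/crop4.png',cv2.resize(im[150:290,270:410],None,fx=4,fy=4,interpolation=2))
E
```

```text
(no output)
```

View pics/crop4.png

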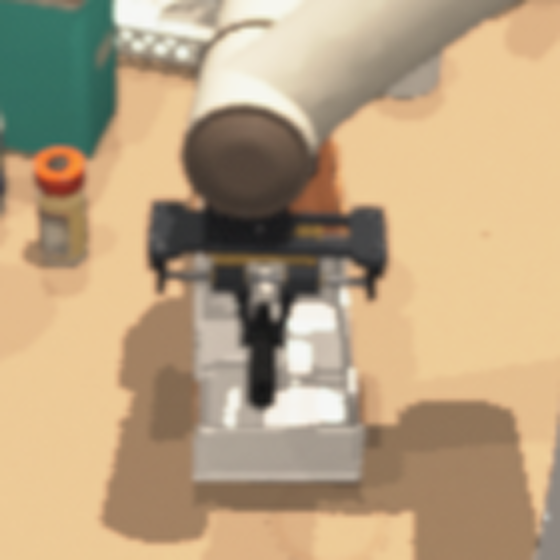

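The spoon is held and its handle end at crop (262,395) is up. I check the actual tilt from depth along the handle.

```bash
python3 - <<'E'
from h import *
d=np.load('pics/side2.npy'); X=cloud('side',d); im=cv2.imread('pics/side2.png')
s=np.array([-.2334,.9724])
for v in range(232,252,2):
    row=im[v,325:346].max(1); k=np.where(row<80)[0]+325
    if len(k):
        q=np.nanmedian(X[v,k],0); print(v,len(k),((q[:2]-[.5303,.0417])@s).round(4),q[2].round(4))
E
```

```text
232 10 0.0074 0.0604
234 10 0.0155 0.0583
236 8 0.0263 0.0597
238 5 0.0367 0.0626
240 5 0.0469 0.0639
242 7 0.0551 0.0635
244 6 0.0626 0.0618
246 7 0.0738 0.0636
248 6 0.0802 0.0632
250 5 0.0908 0.0636
```

>>> play_rows(commands="-0.025 0.115 0.185 0.17 0.04 0;-0.025 0.115 0.185 0.17 0.04 0;-0.07 0.3 0.12 0.115 0.025 0;-0.07 0.3 0.12 0.115 0.025 0;0 0 0 0 0 0")

```text
time_s: 12.25
tcp_pos: [0.5241, 0.0691, 0.061]
ee_rot: [[0.229, -0.972, -0.052], [-0.947, -0.235, 0.22], [-0.226, -0.001, -0.974]]
wrist_force: [-0.2, -0.9, -1.1]
gripper_width: 0.235
gripper_force: 30.0
```

>>> play_rows(commands="-0.07 0.285 0.165 0.14 0.035 0;-0.07 0.285 0.165 0.14 0.035 0;-0.065 0.28 0.165 0.14 0.035 0;-0.065 0.28 0.165 0.14 0.035 0;0 0 0 0 0 0")

```text
time_s: 12.75
tcp_pos: [0.5167, 0.1027, 0.0816]
ee_rot: [[0.223, -0.972, -0.071], [-0.924, -0.234, 0.302], [-0.31, -0.002, -0.951]]
wrist_force: [0.4, 0.1, -0.8]
gripper_width: 0.232
gripper_force: 30.0
```

```bash
python3 - <<'E'
from h import *
im,d=cap('side','side3.png');X=cloud('side',d)
cv2.imwrite('pics/crop5.png',cv2.resize(im[150:290,270:410],None,fx=4,fy=4,interpolation=2))
E
```

```text
(no output)
```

View pics/crop5.png

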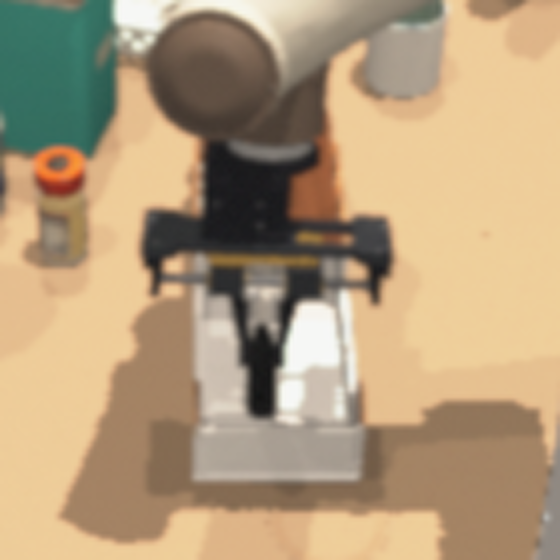

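The handle now rises past the end wall (end at crop (262,412)) with no contact force. I continue to draw it out.

>>> play_rows(commands="-0.055 0.24 0.265 0.225 0.055 0;-0.055 0.24 0.265 0.225 0.055 0;-0.045 0.195 0.38 0.285 0.07 0;-0.045 0.195 0.38 0.285 0.07 0;0 0 0 0 0 0")

```text
time_s: 13.3
tcp_pos: [0.5112, 0.1276, 0.1202]
ee_rot: [[0.208, -0.973, -0.104], [-0.866, -0.233, 0.443], [-0.455, -0.002, -0.891]]
wrist_force: [1.2, -0.5, -0.5]
gripper_width: 0.238
gripper_force: 30.0
```

>>> play_rows(commands="-0.075 0.315 0.33 0.17 0.04 0;-0.075 0.315 0.33 0.17 0.04 0;-0.08 0.325 0.085 0 0 0;-0.08 0.325 0.085 0 0 0;-0.04 0.16 0.1 0 0 0;0 0 0 0 0 0")

```text
time_s: 13.9
tcp_pos: [0.4993, 0.1723, 0.1477]
ee_rot: [[0.204, -0.972, -0.118], [-0.841, -0.236, 0.487], [-0.501, -0.0, -0.866]]
wrist_force: [0.3, 0.8, 0.1]
gripper_width: 0.234
gripper_force: 30.0
```

```bash
python3 - <<'E'
from h import *
im,d=cap('side','side4.png')
cv2.imwrite('pics/crop6.png',cv2.resize(im[150:290,270:410],None,fx=4,fy=4,interpolation=2))
E
```

```text
(no output)
```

View pics/crop6.png

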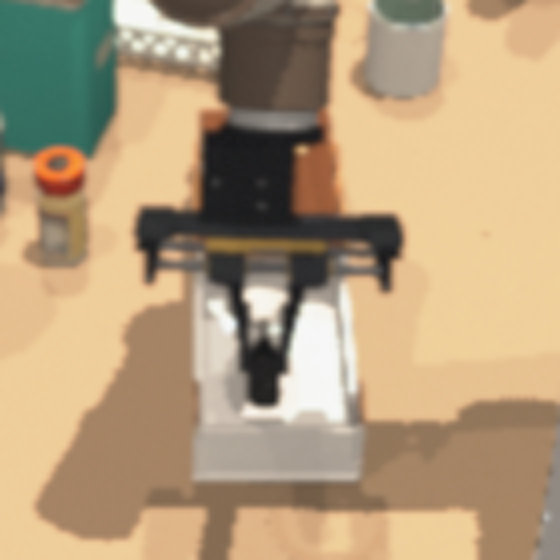

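The spoon is still held, with its handle end at crop (263,400), and the bowl tip should be about 20 mm clear of the cover edge. I lift straight up, gently at first.

>>> play_rows(commands="0 0 0.3 0 0 0;0 0 0.3 0 0 0;0 0 0.4 0 0 0;0 0 0.4 0 0 0;0 0 0.4 0 0 0;0 0 0 0 0 0")

```text
time_s: 14.55
tcp_pos: [0.5008, 0.1714, 0.2039]
ee_rot: [[0.205, -0.972, -0.113], [-0.841, -0.234, 0.488], [-0.501, -0.005, -0.866]]
wrist_force: [-0.1, -1.0, -0.7]
gripper_width: 0.239
gripper_force: 30.0
```

>>> play_rows(commands="0 0 0.6 0 0 0;0 0 0.6 0 0 0;0 0 0.7 0 0 0;0 0 0.7 0 0 0;0 0 0.7 0 0 0;0 0 0.7 0 0 0;0 0 0.6 0 0 0;0 0 0.4 0 0 0;0.08 -0.3 0 0 0 0;0.08 -0.4 0 0 0 0;0.1 -0.4 0 0 0 0;0.1 -0.4 0 0 0 0;0.1 -0.4 0 0 0 0;0.1 -0.4 0 0 0 0;0.1 -0.4 0 0 0 0;0.08 -0.4 0 0 0 0;0.05 -0.3 0 0 0 0;0 0 0 0 0 0;0 0 0 0 0 0")

```text
time_s: 16.45
tcp_pos: [0.5233, 0.0693, 0.3512]
ee_rot: [[0.202, -0.972, -0.117], [-0.841, -0.234, 0.487], [-0.501, 0.0, -0.865]]
wrist_force: [0.0, -0.2, -0.5]
gripper_width: 0.237
gripper_force: 30.0
```

```bash
python3 - <<'E'
from h import *
a,d=cap('side','side5.png'); b,_=cap('top','top5.png')
cv2.imwrite('pics/fin.png',np.hstack([a[60:300,180:480],b[100:340,180:480]]))
E
```

```text
(no output)
```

View pics/fin.png

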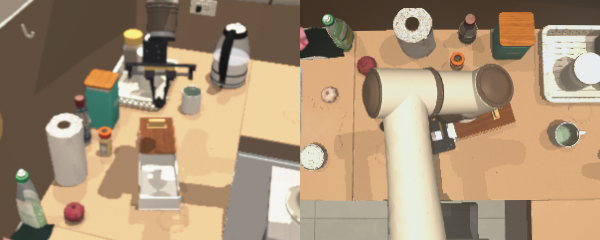

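```bash
python3 - <<'E'
from h import *
c=cams.camera_info('side');im=cv2.imread('pics/side5.png');d=np.load('pics/side5.npy');X=cloud('side',d)
P=np.array([[.566,-.11,.25],[.503,.15,.40],[.5233,.0693,.3512]])
uv=cv2.projectPoints(P,cv2.Rodrigues(np.array(c['R']))[0],np.array(c['t']).ravel(),np.array(c['mtx']),np.array([c['k1'],0,0,0.]))[0].reshape(-1,2);print(uv)
# points in a band along the spoon's plane below the gripper
s=np.array([-.2334,.9724]);a=np.array([.9724,.2334])
rel=X[...,:2]-[.5233,.0693]; S=rel@s;A=rel@a
m=(abs(A)<.05)&(X[...,2]>.13)&(S<.1)&(S>-.25)&(X[...,2]<.36)
v,u=np.where(m)
for lo in np.arange(-.25,.1,.03):
    k=m&(S>=lo)&(S<lo+.03)
    if k.sum(): print(round(lo,2),k.sum(),X[k][:,2].min().round(3),np.median(X[k][:,2]).round(3),A[k].min().round(3),A[k].max().round(3))
cv2.imwrite('pics/fin2.png',cv2.resize(im[100:260,280:400],None,fx=3.7,fy=3.7,interpolation=2))
E
```

```text
[[337.64151102 155.53439274]
 [338.80309127 167.68985503]
 [338.08803236 163.85228431]]
-0.19 22 0.254 0.256 -0.03 0.028
-0.16 13 0.262 0.269 -0.032 0.031
-0.13 3 0.28 0.285 -0.029 0.024
-0.07 3 0.329 0.331 -0.003 0.003
-0.04 1 0.358 0.358 -0.002 -0.002
-0.01 7 0.355 0.357 -0.019 0.017
```

View pics/fin2.png

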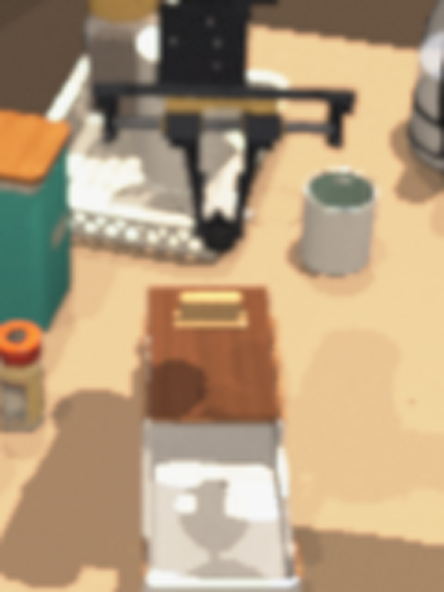

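The spoon is seen end-on, with its handle end at (218,235). Depth puts the bowl (±30 mm wide) at z ≈ 0.25, above the open lid, and the handle end is at about 0.40. Both clear the lid by well over 8 cm, so I hand the job in.

```bash
python3 -c "
from station import r
print(r.sense()['joint_velocities']); print(r.finish_job())"
```

```text
[ 0.28711474 -0.09545439  0.02150923 -0.02657797  0.02116853 -0.02124259]
the job is handed in; nothing more can be done
None
```

I slid the lid open to its end stop, drew the spoon out handle first and handed the job in after about 16.5 s; the gripper holds the spoon above the box, its lowest point about 14 cm above the lid's grip bar, and nothing around it was touched.

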